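Load an axe-head blank on the tilted locating plate

ROBOT

A 7-joint arm with a two-finger parallel gripper is mounted at the origin on the work surface. World frame = base frame: x ahead of the robot, y to its left, z up, the work surface at z = 0. Lengths are in m, angles in rad, forces in N, time in s.
With the tool pointing down it reaches from about 0.425 to 0.925 m from the base axis. Payload 6.8 kg.
Tool frame: the origin (TCP) lies at the very end of the fingers, on their centre line; the grasp point (between the pads) lies 19 mm behind it; x points along the fingers, y is the direction in which the jaws open and shut, and the axes are right-handed (so a half turn about x gives the same grasp; the last joint's range is limited). The gripper opens to 85 mm and grips with 20 to 120 N. Pads are 22 mm wide; open, the fingers measure 114 mm over their backs; the gripper's body (76 mm by 85 mm) begins 54 mm behind the grasp point. The pads swing forward as they close: fully open they stand 13 mm farther back than shut.
Start: joints at [-1.253, 0.477, 0.022, 1.555, -0.011, 1.109, -0.083], TCP at [0.279, 0.615, 0.231] pointing down, gripper open.
Joint ranges: [-2.96, 2.96], [-0.34, 2.1], [-1.41, 1.46], [0.24, 2.44], [-1.37, 4.51], [0.17, 1.92], [-2.96, 2.96]. Speed limits (rad/s): [2.39, 2.39, 3.14, 3.14, 3.14, 3.14, 3.14].

INTERFACE

Orientations are given as a rotation vector (axis times angle).
In Python, from bench import get_obs, grab_frame, camera_info, hand_in gives the robot as it stands.
- The arm moves only by the tool apply_moves, never from a script. Its argument "series" is text: rows parted by semicolons, each of 7 numbers parted by spaces: the turn, a rotation vector about the tool's x, y, z in rad, then the shift along the tool's x, y, z in m, then the opening, from 0 (shut) to 1 (fully open). In form: wx wy wz tx ty tz hand; .... A call has 1 to 12 rows; each row is the pose to reach, as a shift and turn from the pose commanded when the call began, along the tool's axes at that moment; what a row does not reach only later rows make up. A row lasts 1/8 s, in which the tool goes at most 62.5 mm and 10.7 degrees, less where a joint would pass 70% of its speed; a pose out of reach is approached as far as the arm can. A call with a gripper value outside its range is refused whole. The fingers move at their own pace and stop on an object; "force" is the grip in N (left out, the last holds). Time passes only in rows, so rows that repeat a pose let the fingers close. It gives the time, the measured TCP pose, the force and the opening at its end, in the units of the state.
- get_obs(): the state, without advancing time (a new reading comes with each control period).
- grab_frame(name): name is "side" or "top"; returns the picture (384x512x3 uint8, blue, green, red); there is no depth.
- camera_info(name): a dict with "fov_y" (degrees; the focal length in pixels is half the picture's height over the tangent of half this angle, whatever the lens; pixels are square), "cx", "cy" (the principal point, pixels), "D" ([k1, k2, p1, p2, k3] as OpenCV has them; the pictures are not rectified), "rvec" (rotation vector, rad) and "tvec" (3), from world to camera coordinates, as OpenCV has them. Camera axes: x right, y down, z forward; pixel columns grow to the right and rows downward; lengths in m; the calibration is good to about 2 mm. A picture is of the moment at which its call begins. camera_info takes no time and is no camera call.
- hand_in(): hands the job in, once; it reports no verdict.
The state is a dict: "clock": time; "joints": joint angles; "qvel": joint speeds; "tau": joint torques, N m; "tcp_pos": TCP position; "orientation": TCP orientation; "contact_force": force on the tool from outside, world axes, zero at the start; "moment": the same for the moment, N m; "grip_width": finger opening in m.
Only numpy, scipy, OpenCV 4.12 (cv2) and the standard library are available. Lean on these libraries where they do the work, as an engineer would, in place of code of your own. Each camera call takes 0.05 s, during which the arm holds its last target.

TASK

Pick up the dark steel axe-head blank (the one with the eye through it and a bright ground end) and lower it onto the upper part of the tilted white plate, its long sides along the long green fence and well clear of both fences. Let go there so that it slides down by itself and comes to rest flush in the corner of the green and orange fences; do not drop it from above and do not touch it again once it is near the corner. Leave the brass block and the ash wood offcut where they lie.

Things in the scene. Friction and masses are not known exactly. Their poses are not given: they have to be found in the camera images.
- blank_mid (a point): centre (half-way up) of the axe-head blank: loose black steel block 84 mm long (its x), 34 wide (its y), 36 tall (its z, up), about 0.7 kg, standing on the table. A slot-shaped eye 28 x 13 mm goes through it from top to bottom, 18 mm off the middle towards -x; its +x end is ground bright. Grip it across the 34 mm at mid length; either end may lead
- plate: fixed slick white plate tilted 20 deg, 210 (x) by 170 mm (y); let go, the blank slides. Origin: on the surface in the low inner corner, 36 mm above the table; z square to the surface, x up along the green fence (at y=0), y up along the orange one (at x=0, 125 mm). Fences 20 mm high; fall line 40 deg off -x towards -y. Blank's centre home: x 42, y 17, z 18 mm; x 135, y 75 is a good release spot
- brass: bystander: plain brass-coloured block 70 x 40 x 30 mm, origin at the centre of its underside
- ash: bystander: plain pale ash-wood offcut 100 x 36 x 32 mm, origin at the centre of its underside
Not all that is in view belongs to the job. What is shaped like the part that bears blank_mid but red or turquoise is not meant.

How it is judged:
By the outcome, as a careful person would: the job done as asked, in the order asked, and still so for the second after the job is handed in, with the robot touching nothing.
It also fails if it takes over 40 s, if anything falls off the work surface, if the arm or the gripper's body presses on something with over 40 N, if the wrist force passes 120 N, or if a joint passes its speed limit or range.

## Working session

There is one attempt and no reset: what is moved stays moved. The work goes in short steps, Python scripts to look and compute and a tool call to move; the robot and the scene stay as the last step left them, time stands still between calls to the robot, and variables do not carry over. Pictures are saved under pics/ and viewed, and the job is handed in when it is done.

Besides the shell and the picture viewer there is one more tool, called after "Emit:" as name(argument=value, ...) on one line, values as JSON. apply_moves: Moves the arm, as the interface text tells. Its arguments: {"type":"object","properties":{"series":{"type":"string"},"force":{"type":"number"}},"required":["series"]}

```bash
mkdir -p pics; ls
python3 - <<'E'
from bench import *
import cv2
o=get_obs();print(o)
for n in("side","top"):
    print(n,camera_info(n)); cv2.imwrite(f"pics/{n}0.png",grab_frame(n))
E
```

```text
pics
{'clock': 0.0, 'joints': array([-1.2531015 ,  0.47779399,  0.02230303,  1.5564586 , -0.01153689,
        1.10930944, -0.08311666]), 'qvel': array([-0.00122934,  0.00250824,  0.00102683, -0.00062415,  0.0002586 ,
        0.00029854,  0.00135386]), 'tau': array([-6.89498465e-04, -5.96439064e+01,  1.60793770e+00, -2.81217849e+01,
        1.26132058e-02,  9.13088996e-03,  7.93589425e-05]), 'tcp_pos': array([0.27854039, 0.61418937, 0.23032608]), 'orientation': array([ 0.33252175,  1.54518131, -0.33539463]), 'contact_force': array([ 0.77318605, -0.57477253, -0.13172165]), 'moment': array([ 0.03428933, -0.03347165, -0.00298042]), 'grip_width': 0.08566954112305035}
side {'fov_y': 56.83775089307935, 'cx': 255.2244843827078, 'cy': 183.8589437557524, 'D': array([0.01311844, 0.        , 0.        , 0.        , 0.        ]), 'rvec': array([ 2.1217691 , -0.60022267,  0.30661022]), 'tvec': array([-0.49214656,  0.14647628,  0.6935507 ])}
top {'fov_y': 54.63213230331529, 'cx': 254.39284416320174, 'cy': 185.8091660903949, 'D': array([-0.05879052,  0.        ,  0.        ,  0.        ,  0.        ]), 'rvec': array([ 2.22349701, -2.20540662,  0.05921922]), 'tvec': array([-0.10948495,  0.49119256,  0.89108743])}
```

View pics/side0.png

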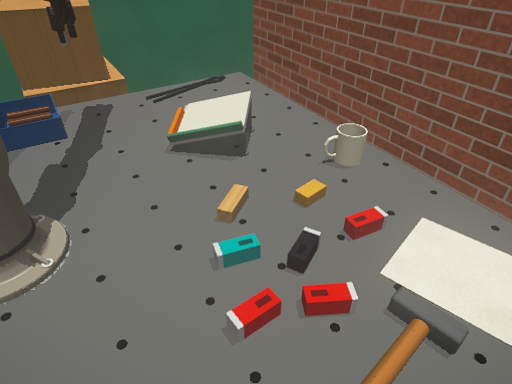

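View pics/top0.png

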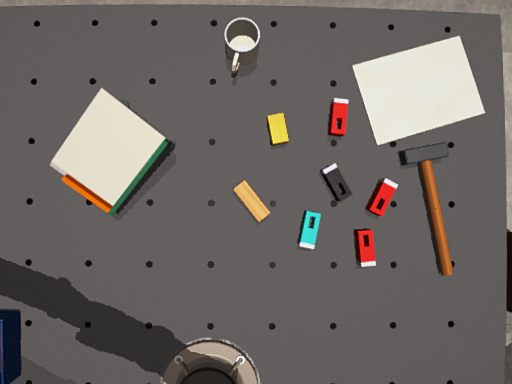

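```bash
cat > h.py <<'E'
import numpy as np, cv2
from bench import *
from scipy.spatial.transform import Rotation as R
def cam(n):
    c=camera_info(n); f=192/np.tan(np.radians(c['fov_y']/2))
    K=np.array([[f,0,c['cx']],[0,f,c['cy']],[0,0,1]]); return K,c['D'],c['rvec'],c['tvec']
def proj(n,P):
    K,D,r,t=cam(n); return cv2.projectPoints(np.asarray(P,float).reshape(-1,1,3),r,t,K,D)[0].reshape(-1,2)
def ray(n,uv):
    K,D,r,t=cam(n); u=cv2.undistortPoints(np.asarray(uv,float).reshape(-1,1,2),K,D).reshape(-1,2)
    Rm=cv2.Rodrigues(r)[0]; d=np.c_[u,np.ones(len(u))]@Rm; return -Rm.T@t,d
def at_z(n,uv,z):
    c,d=ray(n,uv); return c+d*((z-c[2])/d[:,2])[:,None]
def crop(img,x0,y0,w,h,s): return cv2.resize(img[y0:y0+h,x0:x0+w],None,fx=s,fy=s,interpolation=cv2.INTER_CUBIC)
E
python3 - <<'E'
from h import *
t=cv2.imread('pics/top0.png');s=cv2.imread('pics/side0.png')
cv2.imwrite('pics/c1.png',np.hstack([crop(t,310,155,55,55,7),crop(s,280,222,50,55,7)]))
cv2.imwrite('pics/c2.png',crop(t,40,80,145,140,4))
cv2.imwrite('pics/c3.png',crop(s,160,85,105,75,6))
E
```

```text
(no output)
```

View pics/c1.png

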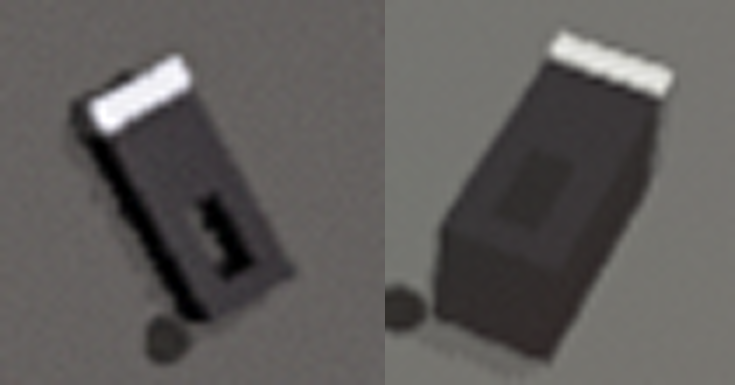

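View pics/c2.png

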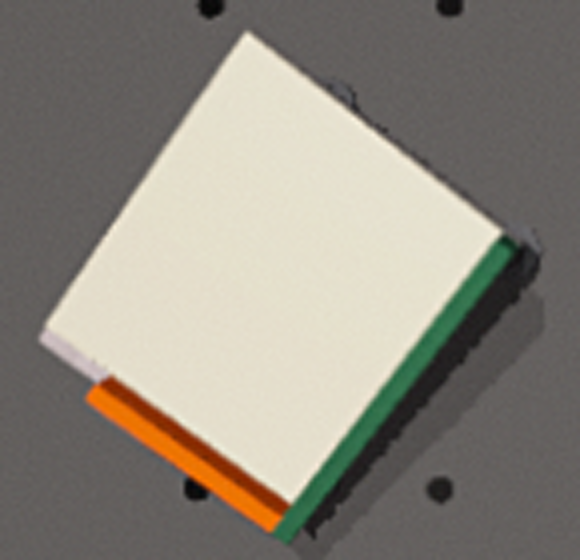

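View pics/c3.png

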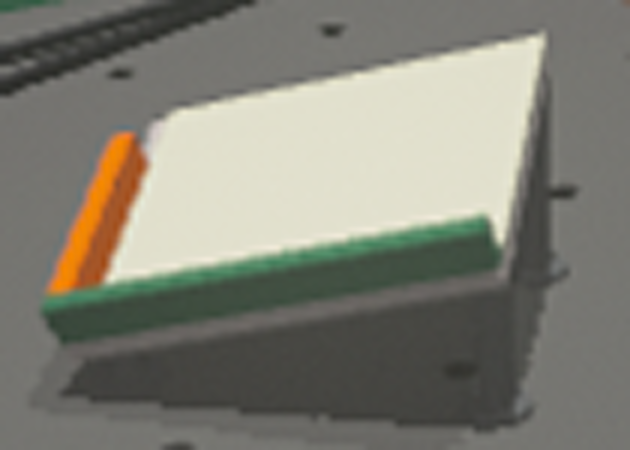

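```bash
cat > fit.py <<'E'
from h import *
from scipy.optimize import least_squares
def unc(p,x0,y0,s): return (np.array(p,float)+.5)/s-.5+[x0,y0]
bt=unc([(88,103),(182,55),(295,270),(212,318)],310,155,7)
bs=unc([(170,32),(290,73),(175,270),(58,222)],280,222,7)
# order: +x left(+y) , +x right(-y), -x right(-y), -x +y
C=np.array([[42,17,36],[42,-17,36],[-42,-17,36],[-42,17,36]])/1e3
def bl(p,C=C): return R.from_euler('z',p[2]).apply(C)+[p[0],p[1],0]
g=at_z('top',bt,.036); print(g.round(4), at_z('side',bs,.036).round(4))
for use in(('top',),('side',),('top','side')):
    f=lambda p: np.concatenate([(proj(n,bl(p))-{'top':bt,'side':bs}[n]).ravel() for n in use])
    m=g.mean(0); r=least_squares(f,[m[0],m[1],np.arctan2(*(g[0]-g[3])[1::-1])]); print('blank',use,r.x.round(4),abs(r.fun).max())
a=np.radians(20);b=np.radians(40)
up=np.array([np.sin(a)*np.cos(b),np.sin(a)*np.sin(b),np.cos(a)])
R0=R.align_vectors([[0,0,1]],[up])[0]
def PR(p): return R.from_euler('z',p[2])*R0
def pl(p,P): return PR(p).apply(np.array(P)/1e3)+[p[0],p[1],.036]
T=np.array([[210,170,0],[0,170,0],[210,0,0]]); tt=unc([(247,32),(42,333),(503,235)],40,80,4)
S=np.array([[210,170,0]]); ss=unc([(545,33)],160,85,6)
def fit(tw,sw):
    f=lambda p: np.concatenate([tw*(proj('top',pl(p,T))-tt).ravel(),sw*(proj('side',pl(p,S))-ss).ravel()])
    best=min((least_squares(f,[.35,.33,y]) for y in np.arange(-3,3,.7)),key=lambda r:r.cost); return best
if __name__=='__main__':
    for w in((1,0),(1,1)):
        r=fit(*w); print('plate',r.x.round(4),r.fun.round(2))
    p=r.x; print(PR(p).as_matrix().round(3)); print(pl(p,[[135,75,18],[210,170,0],[42,17,18]]).round(4))
    im={n:cv2.imread(f'pics/{n}0.png') for n in('top','side')}
    for n in im:
        big=cv2.resize(im[n],None,fx=4,fy=4,interpolation=cv2.INTER_CUBIC)
        for P in ([[0,0,0],[210,0,0],[210,170,0],[0,170,0]],[[0,0,20],[210,0,20]],[[0,0,20],[0,125,20]]):
            q=(proj(n,pl(p,P))*4+1.5).astype(int); cv2.polylines(big,[q],len(P)>2,(255,0,255),1)
        q0=proj(n,pl(p,[[105,85,0]]))[0].astype(int)
        x,y=(q0*4-[300,260]).clip(0); cv2.imwrite(f'pics/f_{n}.png',big[y:y+520,x:x+600])
E
python3 fit.py
```

```text
[[ 0.5317 -0.265   0.036 ]
 [ 0.5483 -0.2972  0.036 ]
 [ 0.4757 -0.3358  0.036 ]
 [ 0.4593 -0.3074  0.036 ]] [[ 0.5309 -0.2633  0.036 ]
 [ 0.5491 -0.2946  0.036 ]
 [ 0.4759 -0.336   0.036 ]
 [ 0.46   -0.3066  0.036 ]]
blank ('top',) [ 0.5038 -0.3014  0.5086] 0.5823247435770895
blank ('side',) [ 0.504  -0.3001  0.53  ] 0.5875602896247187
blank ('top', 'side') [ 0.5038 -0.3007  0.5209] 1.0748067068619207
plate [ 0.4393  0.2266 -0.6815] [-0.52  0.77  0.75 -0.74 -0.18 -0.06 -0.    0.  ]
plate [ 0.4401  0.2266 -0.683 ] [-0.33  0.42  0.83 -1.16 -0.07 -0.31 -1.45  0.74]
[[ 0.73   0.592 -0.342]
 [-0.632  0.775 -0.005]
 [ 0.262  0.22   0.94 ]]
[[0.5768 0.1994 0.1048]
 [0.694  0.2257 0.1284]
 [0.4746 0.2132 0.0677]]
```

View overlay.

View pics/f_top.png

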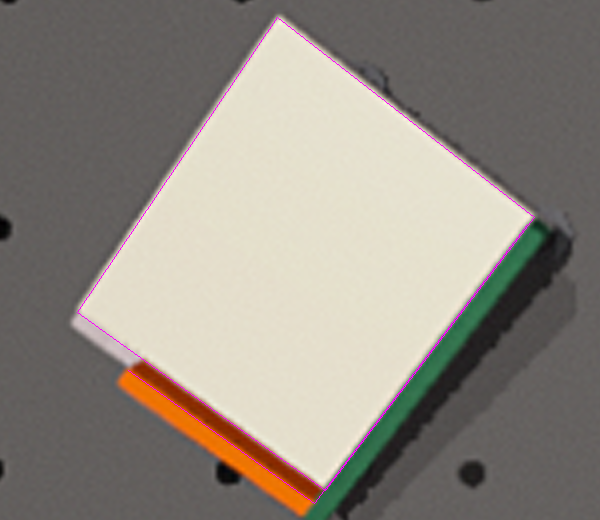

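View pics/f_side.png

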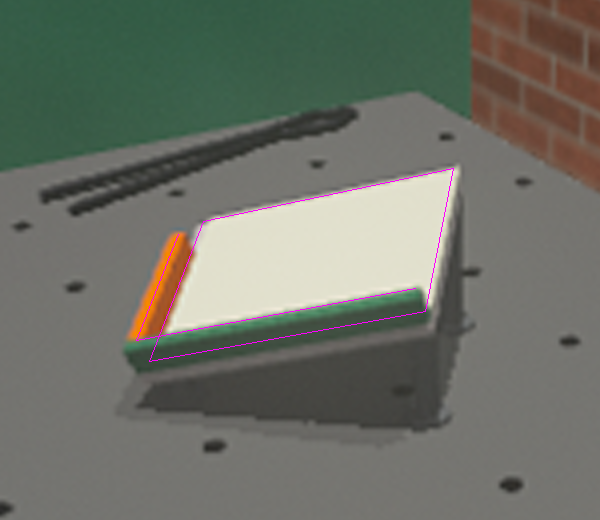

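```bash
cat > plan.py <<'E'
from fit import *
P=fit(1,1).x; BL=np.array([.5038,-.3007]); BY=.521
def Rdown(ydir,xdir):  # tool axes in world
    x=np.array(xdir)/np.linalg.norm(xdir); y=np.array(ydir)/np.linalg.norm(ydir); return R.from_matrix(np.c_[x,y,np.cross(x,y)])
def rel(pos,rot,o=None):
    o=o or get_obs(); r=R.from_rotvec(o['orientation']); 
    return (r.inv()*rot).as_rotvec().round(3), r.inv().apply(np.array(pos)-o['tcp_pos']).round(4)
by=np.array([-np.sin(BY),np.cos(BY),0])
M=PR(P).as_matrix();
E
python3 - <<'E' | tail -12
from plan import *
o=get_obs();r=R.from_rotvec(o['orientation']);print(r.as_matrix().round(3))
for s in(1,-1):
    G=Rdown(s*by,[0,0,-1]); print('grasp',s,rel([.50,.15,.22],G),rel([*BL,.15],G))
    for q in(1,-1):
        L=Rdown(q*M[:,1],-M[:,2]); print('  place turn',q,(G.inv()*L).as_rotvec().round(3))
E
```

```text
blank ('top',) [ 0.5038 -0.3014  0.5086] 0.5823247435770895
blank ('side',) [ 0.504  -0.3001  0.53  ] 0.5875602896247187
blank ('top', 'side') [ 0.5038 -0.3007  0.5209] 1.0748067068619207
[[-0.001  0.413  0.911]
 [-0.002  0.911 -0.413]
 [-1.    -0.002  0.   ]]
grasp 1 (array([-0.947, -0.001,  0.002]), array([ 0.011 , -0.3314,  0.3934])) (array([-0.947, -0.001,  0.002]), array([ 0.0817, -0.7401,  0.583 ]))
  place turn 1 [ 1.191 -0.369  0.036]
  place turn -1 [-1.915 -0.039 -0.408]
grasp -1 (array([2.195e+00, 2.000e-03, 1.000e-03]), array([ 0.011 , -0.3314,  0.3934])) (array([2.195e+00, 2.000e-03, 1.000e-03]), array([ 0.0817, -0.7401,  0.583 ]))
  place turn 1 [-1.915  0.039  0.408]
  place turn -1 [ 1.191  0.369 -0.036]
```

Emit:
apply_moves(series="0.18 0 0 0 -0.036 0.043 1; 0.36 0 0 0 -0.073 0.087 1; 0.54 0 0 0.003 -0.11 0.13 1; 0.72 0 0 0.005 -0.147 0.174 1; 0.9 0 0 0.006 -0.183 0.218 1; 1.08 0 0 0.008 -0.22 0.262 1; 1.26 0 0 0.01 -0.257 0.306 1; 1.44 0 0 0.01 -0.294 0.35 1; 1.62 0 0 0.01 -0.331 0.393 1; 1.8 0 0 0.01 -0.383 0.417 1; 1.98 0 0 0.01 -0.435 0.441 1; 2.16 0 0 0.01 -0.487 0.465 1", force=60)

```text
clock: 1.6
tcp_pos: [0.5007, -0.0226, 0.2212]
orientation: [1.911, 0.539, -1.911]
contact_force: [1.1, 0.3, 0.2]
grip_width: 0.0853
```

```bash
python3 - <<'E' | tail -4
from plan import *
G=Rdown(-by,[0,0,-1]); print(get_obs()['joints'].round(2),get_obs()['tcp_pos']); print(rel([*BL,.10],G),rel([*BL,.004],G))
E
```

```text
blank ('side',) [ 0.504  -0.3001  0.53  ] 0.5875602896247187
blank ('top', 'side') [ 0.5038 -0.3007  0.5209] 1.0748067068619207
[-0.67  0.23  0.7   2.01 -0.18  0.96 -0.9 ] [ 0.50071576 -0.02257969  0.22121489]
(array([ 0.029, -0.   ,  0.   ]), array([0.1212, 0.2387, 0.1428])) (array([ 0.029, -0.   ,  0.   ]), array([0.2172, 0.2388, 0.1428]))
```

Emit:
apply_moves(series="0.03 0 0 0 0.048 0.029 1; 0.03 0 0 0.02 0.095 0.057 1; 0.03 0 0 0.04 0.143 0.086 1; 0.03 0 0 0.07 0.19 0.114 1; 0.03 0 0 0.1 0.225 0.135 1; 0.03 0 0 0.121 0.239 0.143 1; 0.03 0 0 0.121 0.239 0.143 1; 0.03 0 0 0.121 0.239 0.143 1")

```text
clock: 2.6
tcp_pos: [0.5061, -0.2985, 0.1007]
orientation: [1.925, 0.519, -1.925]
contact_force: [0.4, -0.1, 0.8]
grip_width: 0.0856
```

```bash
python3 - <<'E' | tail -4
from plan import *
G=Rdown(-by,[0,0,-1]); print(get_obs()['joints'].round(2),get_obs()['tcp_pos']); print(rel([*BL,.10],G),rel([*BL,.004],G))
t=grab_frame('top');s=grab_frame('side')
cv2.imwrite('pics/c4.png',np.hstack([crop(t,280,120,110,130,3.5),crop(s,240,160,110,130,3.5)]))
E
```

```text
blank ('side',) [ 0.504  -0.3001  0.53  ] 0.5875602896247187
blank ('top', 'side') [ 0.5038 -0.3007  0.5209] 1.0748067068619207
[-0.04  0.57  0.63  1.91 -0.45  0.81 -0.21] [ 0.50612807 -0.298489    0.10067672]
(array([ 0.006, -0.   ,  0.   ]), array([0.0007, 0.0007, 0.0031])) (array([ 0.006, -0.   ,  0.   ]), array([0.0967, 0.0008, 0.0032]))
```

View pics/c4.png

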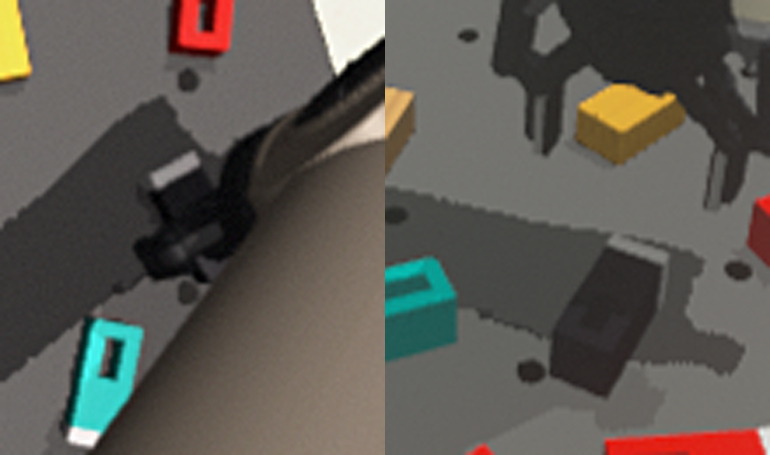

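Emit:
apply_moves(series="0 0 0 0.025 0.001 0.003 1; 0 0 0 0.05 0.001 0.003 1; 0 0 0 0.07 0.001 0.003 1; 0 0 0 0.085 0.001 0.003 1; 0 0 0 0.093 0.001 0.003 1; 0 0 0 0.094 0.001 0.003 1; 0 0 0 0.094 0.001 0.003 1")

```text
clock: 3.58
tcp_pos: [0.504, -0.302, 0.0067]
orientation: [1.926, 0.517, -1.925]
contact_force: [-0.4, -0.3, 1.1]
grip_width: 0.0854
```

```bash
python3 - <<'E' | tail -2
from plan import *
G=Rdown(-by,[0,0,-1]); print(get_obs()['tcp_pos'],get_obs()['contact_force']); print(rel([*BL,.006],G))
t=grab_frame('top');s=grab_frame('side')
cv2.imwrite('pics/c5.png',np.hstack([crop(t,280,120,110,130,3.5),crop(s,240,180,110,130,3.5)]))
E
```

```text
[ 0.50397854 -0.30198873  0.00674451] [-0.38198473 -0.25806498  1.05330681]
(array([ 0.005, -0.   , -0.001]), array([ 0.0007, -0.0012, -0.0005]))
```

View pics/c5.png

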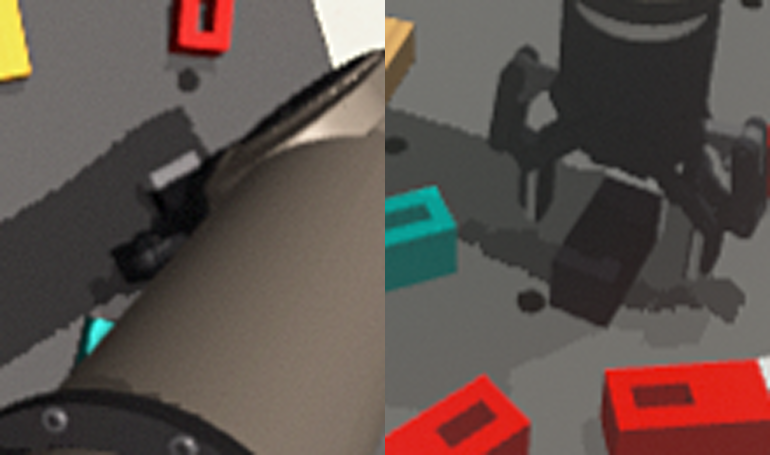

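Straddled well: blank lies between both fingers at the side crop centre (≈(412,252) full-picture ≈ (304,249)). Close.

Emit:
apply_moves(series="0 0 0 0 0 0 0; 0 0 0 0 0 0 0", force=70)

```text
clock: 3.92
tcp_pos: [0.5038, -0.3017, 0.0065]
orientation: [1.926, 0.518, -1.925]
contact_force: [-0.0, -0.4, -0.6]
grip_width: 0.0516
```

Emit:
apply_moves(series="0 0 0 0 0 0 0; 0 0 0 0 0 0 0; 0 0 0 0 0 0 0; 0 0 0 0 0 0 0")

```text
clock: 4.42
tcp_pos: [0.5035, -0.3014, 0.0065]
orientation: [1.926, 0.519, -1.926]
contact_force: [-1.0, 2.1, 5.9]
grip_width: 0.0331
```

Emit:
apply_moves(series="0 0 0 -0.02 0 0 0; 0 0 0 -0.05 0 0 0; 0 0 0 -0.09 0 0 0; 0 0 0 -0.14 0 0 0; 0 0 0 -0.19 0 0 0; 0 0 0 -0.22 0 0 0; 0 0 0 -0.22 0 0 0")

```text
clock: 5.3
tcp_pos: [0.5042, -0.3024, 0.2284]
orientation: [1.928, 0.515, -1.922]
contact_force: [0.7, 0.3, -8.5]
grip_width: 0.0331
```

```bash
cat >> plan.py <<'E'
L=Rdown(M[:,1],-M[:,2]); 
def tcp_over(x,y,h): # tcp h mm above plate surface
    return pl(P,[x,y,h])
E
python3 - <<'E' | tail -3
from plan import *
o=get_obs(); print(o['tcp_pos'],o['contact_force'],o['grip_width'],o['joints'].round(2)); print(rel(tcp_over(135,75,80),L),rel([.62,-.02,.23],L))
print(tcp_over(135,75,80))
t=grab_frame('top');s=grab_frame('side')
cv2.imwrite('pics/c6.png',np.hstack([crop(t,260,80,130,170,3),crop(s,210,60,130,170,3)]))
E
```

```text
[ 0.50417763 -0.3024215   0.22840991] [ 0.68031819  0.34345801 -8.51114835] 0.03314955386710838 [-0.13  0.41  0.75  1.81 -0.32  1.04 -0.31]
(array([-1.911,  0.04 ,  0.403]), array([ 0.0649, -0.4083, -0.2958])) (array([-1.911,  0.04 ,  0.403]), array([-0.0015, -0.1862, -0.2418]))
[0.55560639 0.19903801 0.16303424]
```

View pics/c6.png

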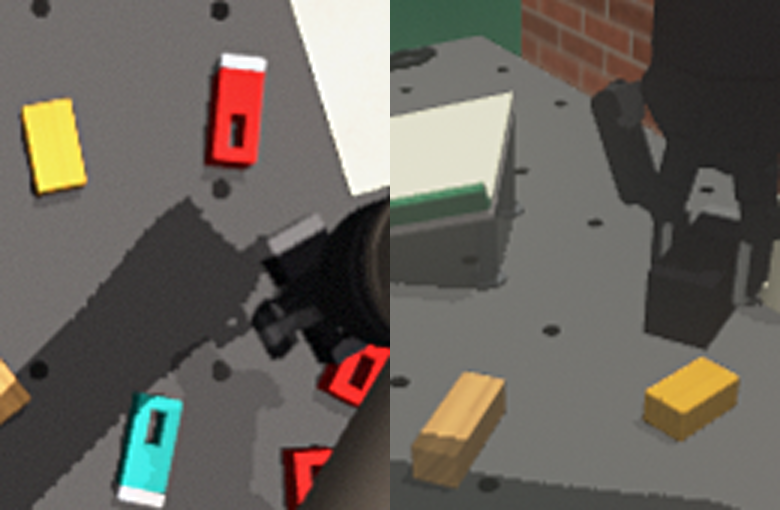

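Emit:
apply_moves(series="-0.16 0.003 0.034 0 -0.02 -0.015 0; -0.32 0.007 0.067 0 -0.053 -0.04 0; -0.478 0.01 0.101 0 -0.09 -0.067 0; -0.637 0.013 0.134 0 -0.13 -0.095 0; -0.796 0.017 0.168 0.005 -0.17 -0.123 0; -0.956 0.02 0.202 0.012 -0.21 -0.152 0; -1.115 0.023 0.235 0.02 -0.25 -0.18 0; -1.274 0.027 0.269 0.028 -0.29 -0.21 0; -1.433 0.03 0.302 0.036 -0.325 -0.235 0; -1.6 0.033 0.336 0.045 -0.36 -0.26 0; -1.752 0.037 0.37 0.055 -0.39 -0.28 0; -1.911 0.04 0.403 0.065 -0.408 -0.296 0")

```text
clock: 6.9
tcp_pos: [0.5523, 0.2012, 0.158]
orientation: [0.591, 1.183, -0.41]
contact_force: [1.1, -0.8, -7.6]
grip_width: 0.0331
```

```bash
python3 - <<'E' | tail -4
from plan import *
o=get_obs(); print(o['tcp_pos'],o['contact_force'],o['grip_width'],o['joints'].round(2)); print(rel(tcp_over(135,75,80),L),rel(tcp_over(135,75,20),L))
t=grab_frame('top');s=grab_frame('side')
cv2.imwrite('pics/c7.png',np.hstack([crop(t,30,70,160,170,2.4),crop(s,130,20,160,170,2.4)]))
E
```

```text
blank ('side',) [ 0.504  -0.3001  0.53  ] 0.5875602896247187
blank ('top', 'side') [ 0.5038 -0.3007  0.5209] 1.0748067068619207
[0.55231648 0.20121341 0.15804845] [ 1.07485968 -0.81442156 -7.64625705] 0.03313831507284003 [-0.77  0.29  0.25  2.1   0.21  0.47  0.19]
(array([ 0.008, -0.007,  0.005]), array([-0.0036,  0.0013,  0.0051])) (array([ 0.008, -0.007,  0.005]), array([0.0564, 0.0016, 0.0055]))
```

View pics/c7.png

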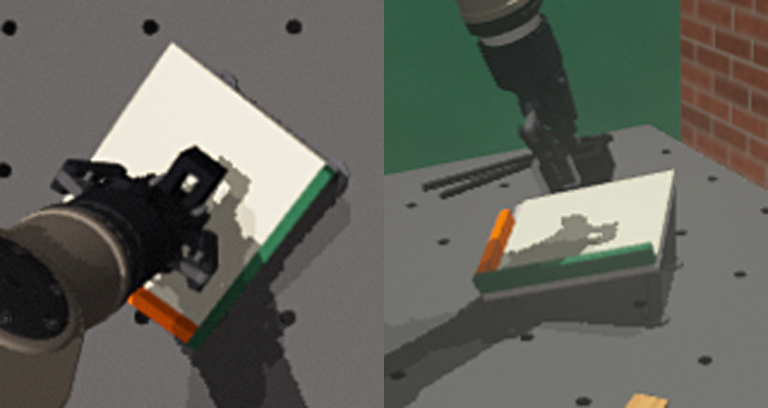

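Emit:
apply_moves(series="0.008 -0.007 0.005 0.005 0.001 0.005 0; 0.008 -0.007 0.005 0.02 0.001 0.005 0; 0.008 -0.007 0.005 0.035 0.001 0.005 0; 0.008 -0.007 0.005 0.048 0.001 0.005 0; 0.008 -0.007 0.005 0.056 0.001 0.005 0; 0.008 -0.007 0.005 0.06 0.001 0.005 0; 0.008 -0.007 0.005 0.06 0.001 0.005 0; 0.008 -0.007 0.005 0.06 0.001 0.005 0")

```text
clock: 8.0
tcp_pos: [0.5796, 0.198, 0.1068]
orientation: [0.608, 1.167, -0.415]
contact_force: [-0.2, 0.3, -7.6]
grip_width: 0.0328
```

```bash
python3 - <<'E' | tail -4
from plan import *
o=get_obs(); print(PR(P).inv().apply(o['tcp_pos']-[P[0],P[1],.036])*1e3,o['contact_force'],o['moment'],o['grip_width'],o['joints'].round(2)); print(rel(tcp_over(135,75,7),L))
s=grab_frame('side');t=grab_frame('top')
cv2.imwrite('pics/c8.png',np.hstack([crop(s,160,70,110,80,5),crop(t,70,100,40,64,5*80/64)[:400]]))
E
```

```text
blank ('side',) [ 0.504  -0.3001  0.53  ] 0.5875602896247187
blank ('top', 'side') [ 0.5038 -0.3007  0.5209] 1.0748067068619207
[138.46797695  76.03348691  18.92715888] [-0.1927328   0.26615224 -7.61151264] [-0.02949162  0.96513085  0.03376727] 0.03281465916783318 [-0.73  0.41  0.25  2.09  0.19  0.34  0.2 ]
(array([-0.008,  0.003, -0.005]), array([ 0.0119, -0.0011, -0.0035]))
```

View pics/c8.png

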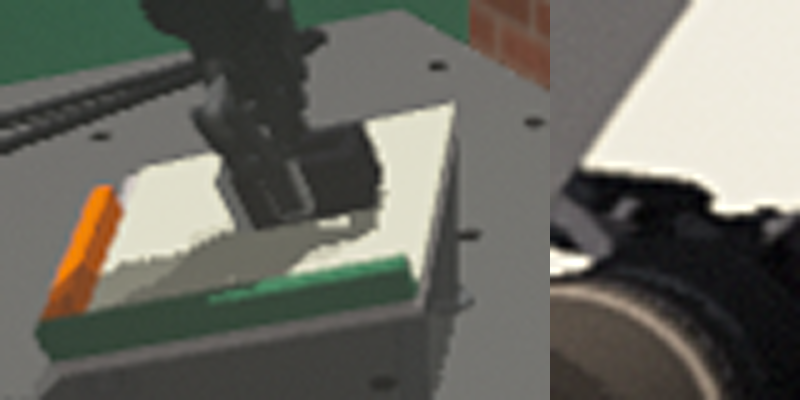

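Emit:
apply_moves(series="-0.004 0.001 -0.003 0.004 0 -0.002 0; -0.004 0.001 -0.003 0.007 0 -0.002 0; -0.004 0.001 -0.003 0.009 0 -0.002 0; -0.004 0.001 -0.003 0.009 0 -0.002 0")

```text
clock: 8.6
tcp_pos: [0.5811, 0.199, 0.0971]
orientation: [0.602, 1.17, -0.415]
contact_force: [1.4, 0.4, -7.9]
grip_width: 0.0329
```

Emit:
apply_moves(series="0 0 0 0.001 0 0 0; 0 0 0 0.001 0 0 0; 0 0 0 0.001 0 0 0")

```text
clock: 8.98
tcp_pos: [0.5815, 0.1992, 0.0965]
orientation: [0.602, 1.17, -0.415]
contact_force: [0.3, -0.3, -6.6]
grip_width: 0.0331
```

Emit:
apply_moves(series="0 0 0 0.001 0 0 0; 0 0 0 0.001 0 0 0; 0 0 0 0.001 0 0 0")

```text
clock: 9.35
tcp_pos: [0.5818, 0.1992, 0.0955]
orientation: [0.602, 1.17, -0.415]
contact_force: [-0.6, -0.2, -7.3]
grip_width: 0.033
```

```bash
cat > st.py <<'E'
from plan import *
o=get_obs(); r=PR(P).inv(); print((r.apply(o['tcp_pos']-[P[0],P[1],.036])*1e3).round(1),r.apply(o['contact_force']).round(1),o['moment'].round(2),o['grip_width']); print(rel(tcp_over(135,75,7),L))
E
python3 st.py | tail -2
```

```text
[136.4  75.8   7.6] [-2.2 -2.1 -6.6] [0.01 0.92 0.02] 0.032996257074396254
(array([-0.004,  0.002, -0.001]), array([ 0.0006, -0.0008, -0.0014]))
```

Emit:
apply_moves(series="0 0 0 0.001 0 0 0; 0 0 0 0.001 0 0 0; 0 0 0 0.001 0 0 0")

```text
clock: 9.72
tcp_pos: [0.5821, 0.1991, 0.0945]
orientation: [0.602, 1.17, -0.415]
contact_force: [0.4, 0.7, -8.5]
grip_width: 0.033
```

Emit:
apply_moves(series="0 0 0 0.001 0 0 0; 0 0 0 0.001 0 0 0; 0 0 0 0.001 0 0 0")

```text
clock: 10.1
tcp_pos: [0.5823, 0.1992, 0.0943]
orientation: [0.602, 1.17, -0.415]
contact_force: [-5.4, -1.0, 1.7]
grip_width: 0.0329
```

```bash
python3 st.py | tail -2
```

```text
[136.4  75.8   6.2] [-2.9 -3.5  3.5] [-0.28  1.47 -0.07] 0.03287434898974625
(array([-0.004,  0.002, -0.001]), array([-0.0008, -0.0008, -0.0014]))
```

Emit:
apply_moves(series="0 0 0 0 -0.002 -0.002 1; 0 0 0 -0.05 -0.012 -0.012 1; 0 0 0 -0.11 -0.018 -0.018 1; 0 0 0 -0.15 -0.018 -0.018 1; 0 0 0 -0.17 -0.018 -0.018 1; 0 0 0 -0.17 -0.018 -0.018 1")

```text
clock: 10.85
tcp_pos: [0.5016, 0.1971, 0.2472]
orientation: [0.606, 1.167, -0.41]
contact_force: [0.1, -0.2, -1.0]
grip_width: 0.0855
```

```bash
python3 - <<'E' | tail -1
from plan import *
s=grab_frame('side');t=grab_frame('top'); print(get_obs()['contact_force'])
cv2.imwrite('pics/c9.png',np.hstack([crop(s,140,70,125,90,3.2),crop(t,30,75,125,90,3.2)]))
E
```

```text
[-0.36848803  0.0840822  -1.22077508]
```

View pics/c9.png

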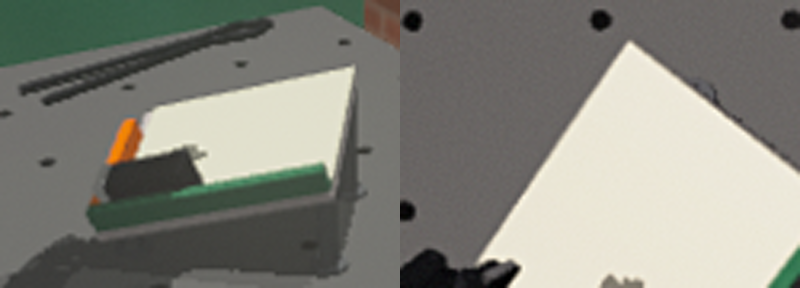

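Emit:
apply_moves(series="0 0 0 -0.03 0 0 1; 0 0 0 -0.05 -0.03 0.04 1; 0 0 0 -0.05 -0.06 0.09 1; 0 0 0 -0.05 -0.09 0.14 1; 0 0 0 -0.05 -0.12 0.19 1; 0 0 0 -0.05 -0.15 0.24 1; 0 0 0 -0.05 -0.17 0.27 1; 0 0 0 -0.05 -0.17 0.27 1; 0 0 0 -0.05 -0.17 0.27 1")

```text
clock: 12.08
tcp_pos: [0.5777, -0.1066, 0.3235]
orientation: [0.601, 1.172, -0.416]
contact_force: [-0.4, 1.1, -0.1]
grip_width: 0.0855
```

```bash
python3 - <<'E' | tail -1
from plan import *
s=grab_frame('side');t=grab_frame('top'); cv2.imwrite('pics/t9.png',t); cv2.imwrite('pics/s9.png',s)
H=np.array([[x,y,36] for x,y in((0,0),(84,0),(84,34),(0,34))])
out=[]
for n,im,(x,y) in(('top',t,(50,150)),('side',s,(160,90))):
    b=crop(im,x,y,75,70,5); 
    b2=b.copy(); q=((proj(n,pl(P,H))-[x,y]+.5)*5-.5).astype(int); cv2.polylines(b2,[q],True,(255,0,255),1); out.append(np.vstack([b[:300],b2[:300]]))
cv2.imwrite('pics/c10.png',np.hstack(out))
cv2.imwrite('pics/all.png',np.vstack([t[:, :],])); print(get_obs()['clock'])
E
```

```text
12.175
```

View pics/c10.png

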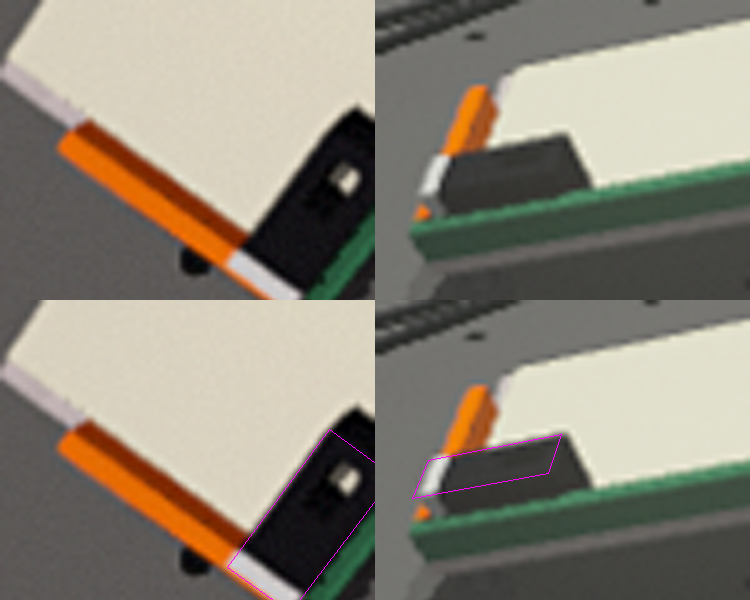

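View pics/t9.png

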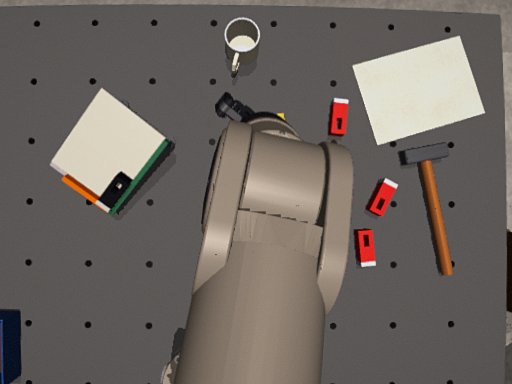

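```bash
python3 - <<'E' | tail -1
from plan import *
out=[]
for n,f,(x,y) in(('top','t9',(80,150)),('side','s9',(160,95))):
    im=cv2.imread(f'pics/{f}.png'); b=crop(im,x,y,75,70,5); b2=b.copy()
    for z in(0,36):
        H=np.array([[a,c,z] for a,c in((0,0),(84,0),(84,34),(0,34))]); q=((proj(n,pl(P,H))-[x,y]+.5)*5-.5).astype(int); cv2.polylines(b2,[q],True,(255,0,255) if z else (0,255,255),1)
    out.append(np.vstack([b[:300],b2[:300]]))
cv2.imwrite('pics/c11.png',np.hstack(out))
E
```

```text
blank ('top', 'side') [ 0.5038 -0.3007  0.5209] 1.0748067068619207
```

View pics/c11.png

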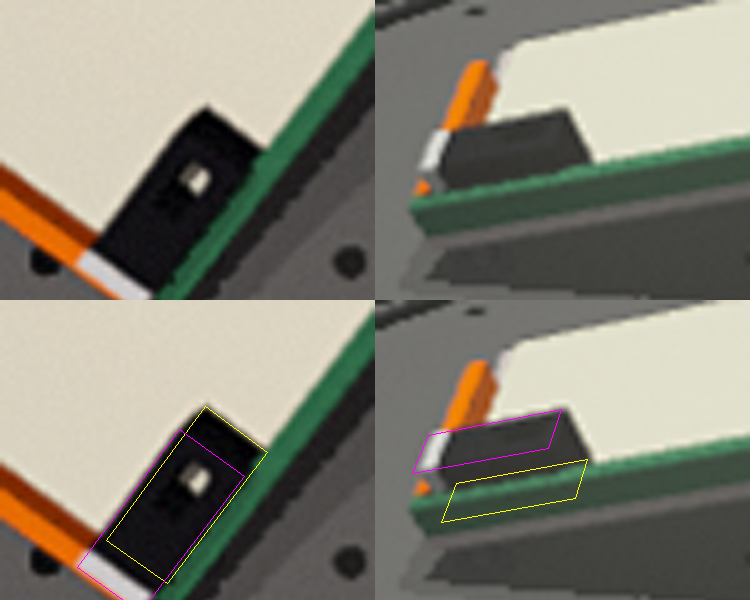

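View pics/s9.png

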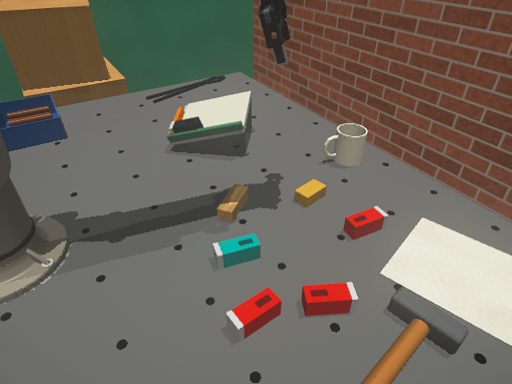

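The blank's outline matches the home pose in both views (top ≈(115,187), side ≈(187,125)). The brass block (310,192) and the ash offcut (233,202) are unmoved.

```bash
python3 -c "
from bench import *
print(hand_in())"
```

```text
the job is handed in; nothing more can be done
None
```

I picked up the dark blank across its 34 mm width and lowered it onto the tilted plate at about x 136, y 76 mm. I kept lowering until the force reading showed it touching the plate, then opened the gripper and backed straight off. The blank slid down by itself, bright end first, and I didn't touch it again.

**Last checks:**
- **Blank position:** in both camera views its outline matches the home position in the corner to about 1 px (roughly 2 mm), with no visible gap at either fence.
- **Brass and ash:** both are where they started in the side view. In the last top view the arm hid all or most of each.
- **Arm:** it was clear of everything at hand-in, at about 12.2 s, and the highest force I read was around 10 N.

No check failed or disagreed. I judged that the fingers stayed clear of the blank during the release only from the result, because I took no picture at that moment.

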